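# Index a decorating table to its next hole

## Task

A bowl is being decorated panel by panel on the indexing table; bring its next panel round. Press the spring plunger at the end of the table's arm fully in with a fingertip, hold it in while you turn the table anticlockwise (seen from above) off its hole, and turn it just one hole on, so that the plunger springs fully up in the next hole; then take the hand away. Lift and carry nothing: the bowl rides round on the table untouched, and the bottles and tube beside it stay where they are.

Things in the scene. Friction and masses are not known exactly. Their poses are not given: they have to be found in the camera images.
- index_stand: Fixed stand: grey round foot 188 mm across with a flat mid-grey metal index plate on it, 284 mm in diameter, 10 mm thick, top 58 mm above the work surface, with eight 12 mm through holes 45 degrees apart on a 250 mm pitch circle. Origin: on the vertical turning axis, at the work surface; z up; x points to the hole in which the pin sits at the start.
- table_center (a point): Centre of the top face of the turning aluminium table (194 mm across, 74 mm above the work surface), on the turning axis. Its x axis lies along the forked dark steel arm that reaches from the table over the plate; past the plate's rim, 160 mm from the axis, the arm's end boss (35 mm across, top at 74 mm) carries the plunger. Three low dogs centre the bowl.
- table (a joint): Turn of the table, rad: about 0 at the start (pin in its hole), positive anticlockwise seen from above; the next hole anticlockwise is at pi/4 = 0.785. Light friction (about 0.1 N m): it stays where it is left. The seated pin leaves about 0.012 rad of play either way and locks the table until the plunger is pressed.
- plunger (a joint): How far the plunger is pressed straight down, m: 0 fully up, pin through its hole; 0.016 at its stop. Pressing takes 2.6 N at first, 6 N at the stop. The pin is clear of the hole from 0.0115 on; let up between holes it rubs under the plate at about 0.0115 and snaps up when a hole comes within about 3 mm of it.
- plunger_cup (a point): Centre of the floor of the plunger's black thumb cup, where a fingertip presses; 160 mm from the axis, 99 mm above the work surface when up, 83 mm when pressed fully in. The cap is 44 mm across with a raised rim 5 mm high, 3 mm thick (38 mm inside), so shut fingertips pressing in or on it carry the arm along sideways. It moves with table and plunger; x points away from the axis.
- pin_tip (a point): Round top of the plunger's steel index pin, 9 mm across, 125 mm from the axis on the same line as the cup. The pin stands up from a bar under the plate and enters a hole from below; seated, its top is 1.5 mm above the plate's top (at 59.5 mm) and shows between the two bars of the arm. It moves with table and plunger.
- bowl: White ceramic bowl, 136 mm across the rim, 50 mm high, loose (about 0.3 kg), some blue motifs painted on it. It stands on the table on its axis between three rubber-tipped dogs; rim 124 mm above the work surface. Origin: centre of its underside, z up. Not to be touched or lifted.
- bottle_center (a point): Centre, half-way up, of a white-capped paint bottle with a light blue label patch, 66 mm across and 143 mm high, standing to the left of the table. Leave alone.
- ink_center (a point): Centre, half-way up, of a small dark ink dropper bottle, 25 mm across and 80 mm high, standing beyond the table on the left. Leave alone.
- tube_center (a point): Centre of a paint tube lying on the surface to the right of the table, 116 x 42 x 34 mm. Leave alone.

How it is judged:
By the outcome, as a careful person would: the job done as asked, in the order asked, and still so for the second after the job is handed in, with the robot touching nothing.
It also fails if it takes over 43 s, if anything falls off the work surface, if the arm or the gripper's body presses on something with over 40 N, if the wrist force passes 120 N, or if a joint passes its speed limit or range.

## Robot

A 7-joint arm with a two-finger parallel gripper is mounted at the origin on the work surface; the furniture and walls round the work are solid. World frame = base frame: x ahead of the robot, y to its left, z up, the work surface at z = 0. Lengths are in m, angles in rad, forces in N, time in s.
With the tool pointing down it reaches from about 0.4 to 0.875 m from the base axis. Payload 19.3 kg.
Tool frame: the origin (TCP) lies on the centre line of the jaws, within the pads' length; the fingertips stand 14 mm ahead of it and the grasp point (between the pads) lies 5 mm behind it; z points along the fingers, y is the line along which they close (so a half turn about z gives the same grasp; the last joint's range is limited). The gripper opens to 85 mm and grips with 20 to 120 N. Pads are 22 mm wide; open, the fingers measure 114 mm over their backs; the gripper's body (76 mm by 85 mm) begins 54 mm behind the grasp point. The pads swing forward as they close: fully open they stand 13 mm farther back than shut.
Start: joints at [1.197, 0.521, -0.036, 1.599, 0.021, 1.021, -0.113], TCP at [0.187, -0.596, 0.245] pointing down, gripper open.
Joint ranges: [-2.91, 2.91], [-0.3, 2.13], [-1.5, 1.42], [0.17, 2.43], [-1.26, 4.41], [0.16, 1.93], [-2.52, 2.52]. Speed limits (rad/s): [1.89, 1.89, 2.39, 2.39, 3.01, 3.01, 3.01].

## Interface

Orientations are given as a 3x3 rotation matrix whose columns are the frame's x, y, z axes.
In Python, from station import * gives the robot as it stands.
- The arm moves only by the tool play_rows, never from a script. Its argument "series" is text: rows parted by semicolons, each of 7 numbers parted by spaces: the turn, a rotation vector about the world's x, y, z scaled (see below), then the shift along the world's x, y, z scaled (see below), then the closure, from 0 (fully open) to 1 (shut). A call has 1 to 12 rows; each row is the pose to reach, as a shift and turn from the pose commanded when the call began, turning the shorter way round; what a row does not reach only later rows make up. The controller multiplies each number of a shift by 0.1 m and each number of a turn by pi rad. A row lasts 1/10 s, in which the tool goes at most 50 mm and 8.59 degrees, less where a joint would pass 70% of its speed; a pose out of reach is approached as far as the arm can. A call with a number of a shift or a turn outside -1 to 1 is refused whole. A call with a gripper value outside its range is refused whole. The fingers move at their own pace and stop on an object; "squeeze" is the grip in N (left out, the last holds). Time passes only in rows, so rows that repeat a pose let the fingers close. It gives the time, the measured TCP pose, the force, the opening and the grip force at its end, in the units of the state.
- sense(): the state, without advancing time (a new reading comes with each control period).
- camera(name): name is "scene" or "side" or "wrist"; returns a dict with "color" (480x640x3 uint8, red, green, blue), "fx", "fy", "cx", "cy" (pixels), "R" (3x3) and "t" (3): a world point X has camera coordinates R X + t. Camera axes: x right, y down, z forward; pixel columns grow to the right and rows downward; lengths in m; the calibration is good to about 2 mm. A picture is of the moment at which its call begins. There is no depth.
- close_job(): hands the job in; it is judged then, once.
The state is a dict: "clock": time; "joints": joint angles; "qd": joint speeds; "joint_efforts": joint torques, N m; "tcp_pos": TCP position; "ee_rot": TCP orientation; "wrist_force": force on the tool from outside, world axes, zero at the start; "moment": the same for the moment, N m; "gripper_width": finger opening in m; "finger_force": force on a finger pad.
Only numpy, scipy, OpenCV 4.12 (cv2) and the standard library are available. Lean on these libraries where they do the work, as an engineer would, in place of code of your own. Each camera call takes 0.05 s, during which the arm holds its last target. There are 200 camera calls.

## Working session

There is one attempt and no reset: what is moved stays moved. The work goes in short steps, Python scripts to look and compute and a tool call to move; the robot and the scene stay as the last step left them, time stands still between calls to the robot, and variables do not carry over. Pictures are saved under pics/ and viewed, at most 10 in all, crops included, and the job is handed in when it is done.

Besides the shell and the picture viewer there is one more tool, called after "Request:" by a JSON object that holds its "op" and its "data", one argument or row to a line. play_rows: Moves the arm, as the interface text tells. Shifts and turns lie within -1 to 1; 1 stands for 0.1 m of shift or pi rad of turn. Its arguments: {"type":"object","properties":{"series":{"type":"string"},"squeeze":{"type":"number"}},"required":["series"]}

```bash
mkdir -p pics; python3 - <<'E'
from station import *
import cv2,numpy as np
s=sense();print(s['clock'],s['tcp_pos'],s['ee_rot'],s['gripper_width'])
for n in("scene","side"):
    c=camera(n);cv2.imwrite(f"pics/{n}0.png",c["color"][:,:,::-1]);print(n,c['fx'],c['cx'],c['cy'],(-c['R'].T@c['t']))
E
```

```text
0.0 [ 0.18681898 -0.59607782  0.24468682] [[ 9.54222734e-01  2.99096601e-01 -4.43668808e-04]
 [ 2.99096917e-01 -9.54222073e-01  1.12661612e-03]
 [-8.63915163e-05 -1.20774269e-03 -9.99999267e-01]] 0.0852398002686966
scene 464.72020404334575 333.4736232673982 234.97207964841405 [0.10999901 0.51097448 0.6973097 ]
side 608.0138551131676 319.48840895932864 239.16638560258124 [0.29753535 0.81635183 0.77145933]
```

View pics/scene0.png

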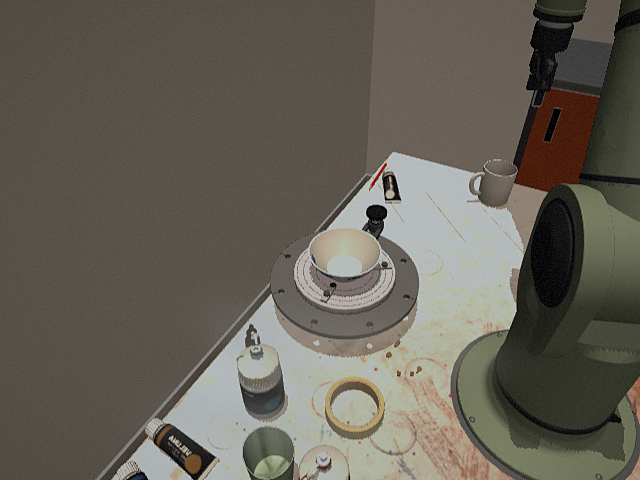

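View pics/side0.png

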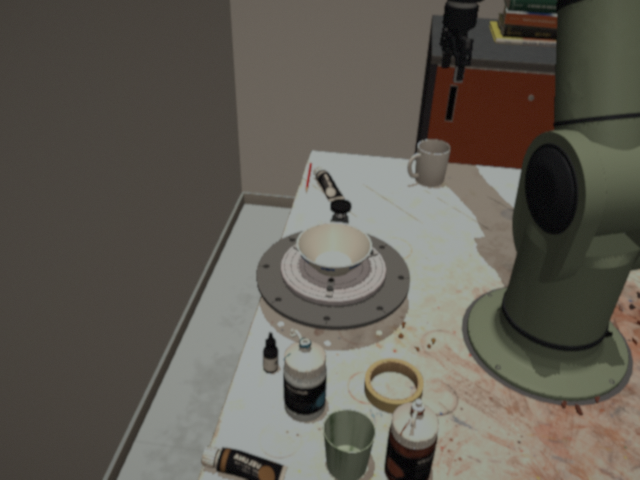

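```bash
cat > h.py <<'E'
from station import *
import cv2,numpy as np
def cast(c,uv,z):
    uv=np.atleast_2d(np.float64(uv));d=np.c_[(uv[:,0]-c['cx'])/c['fx'],(uv[:,1]-c['cy'])/c['fy'],np.ones(len(uv))]@c['R']
    o=-c['R'].T@c['t'];return o+d*((z-o[2])/d[:,2])[:,None]
def proj(c,X):
    p=c['R']@np.asarray(X)+c['t'];return np.array([c['fx']*p[0]/p[2]+c['cx'],c['fy']*p[1]/p[2]+c['cy']])
E
python3 - <<'E'
from h import *
for n,ctr,cup in(("scene",(345,283),(376,212)),("side",(333,278),(341,206))):
    c=camera(n);im=c["color"];g=im.max(2).astype(int)
    # outer rim of plate: sample circles in the plane z=.058 about the guess
    P=cast(c,ctr,.058)[0];print(n,'guess',P)
    for it in range(3):
        pts=[]
        for a in np.arange(0,2*np.pi,.05):
            r=np.arange(.125,.165,.0005)
            px=[proj(c,P+[q*np.cos(a),q*np.sin(a),0]) for q in r]
            v=cv2.remap(cv2.GaussianBlur(im.max(2),(3,3),0).astype(np.float32),np.float32([[p[0] for p in px]]),np.float32([[p[1] for p in px]]),1)[0]
            d=v[4:]-v[:-4];k=d.argmax()
            if d[k]>12: pts.append((P[0]+r[k+2]*np.cos(a),P[1]+r[k+2]*np.sin(a)))
        pts=np.array(pts);keep=np.ones(len(pts),bool)
        for _ in range(6):
            A=np.c_[2*pts[keep],np.ones(keep.sum())];s=np.linalg.lstsq(A,(pts[keep]**2).sum(1),rcond=None)[0]
            R=np.sqrt(s[2]+s[0]**2+s[1]**2);e=abs(np.hypot(*(pts-s[:2]).T)-R);keep=e<max(.002,1.5*np.median(e))
        P=np.r_[s[:2],.058]
    print('axis',P,'R',R,keep.sum(),len(pts))
    x,y=cup;m=np.zeros(g.shape,np.uint8);m[y-18:y+35,x-22:x+22]=(g<60)[y-18:y+35,x-22:x+22]
    for r in range(y-12,y+30,2):
        q=np.flatnonzero(m[r]);print(r,(q.min(),q.max()) if len(q) else None,end=' ')
    print()
    print('cup',cast(c,cup,.104))
    cv2.imwrite(f"pics/z_{n}.png",cv2.resize(im[y-30:y+50,x-60:x+50,::-1],None,fx=5,fy=5,interpolation=2))
a,b=cv2.imread("pics/z_scene.png"),cv2.imread("pics/z_side.png");cv2.imwrite("pics/z.png",cv2.resize(np.hstack([a,b]),(800,291)))
E
```

```text
scene guess [ 0.37683876 -0.03369598  0.058     ]
axis [ 0.38657042 -0.04739794  0.058     ] R 0.144164494128001 73 85
200 None 202 None 204 None 206 (np.int64(370), np.int64(382)) 208 (np.int64(368), np.int64(384)) 210 (np.int64(367), np.int64(386)) 212 (np.int64(366), np.int64(386)) 214 (np.int64(367), np.int64(386)) 216 (np.int64(368), np.int64(385)) 218 (np.int64(369), np.int64(383)) 220 (np.int64(369), np.int64(382)) 222 (np.int64(368), np.int64(383)) 224 (np.int64(366), np.int64(383)) 226 (np.int64(364), np.int64(383)) 228 (np.int64(363), np.int64(382)) 230 (np.int64(365), np.int64(381)) 232 (np.int64(371), np.int64(380)) 234 (np.int64(378), np.int64(379)) 236 (np.int64(375), np.int64(379)) 238 (np.int64(376), np.int64(377)) 240 None 
cup [[ 0.39336786 -0.20533311  0.104     ]]
side guess [ 0.38491652 -0.03111877  0.058     ]
axis [ 0.3870732  -0.04375402  0.058     ] R 0.14379525237257795 86 102
194 (np.int64(336), np.int64(340)) 196 None 198 None 200 (np.int64(335), np.int64(344)) 202 (np.int64(332), np.int64(348)) 204 (np.int64(331), np.int64(349)) 206 (np.int64(331), np.int64(350)) 208 (np.int64(331), np.int64(349)) 210 (np.int64(332), np.int64(348)) 212 (np.int64(335), np.int64(346)) 214 (np.int64(335), np.int64(345)) 216 (np.int64(333), np.int64(346)) 218 (np.int64(333), np.int64(346)) 220 (np.int64(334), np.int64(346)) 222 None 224 None 226 None 228 None 230 None 232 None 234 None 
cup [[ 0.39291577 -0.20144759  0.104     ]]
```

View pics/z.png

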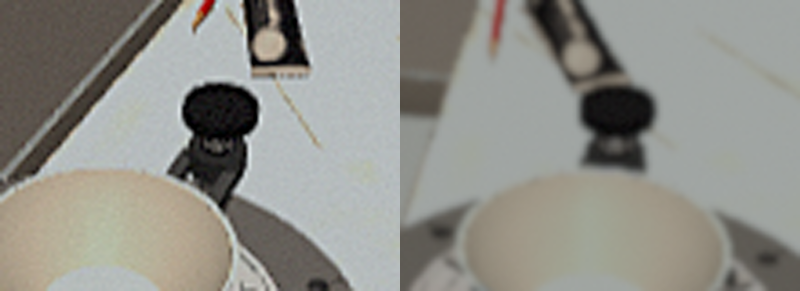

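The scene view shows the black cup at about (376,211) and the side view at (341,206), with the arm pointing to -y. This puts the axis at about (0.387,-0.046) and the cup at about (0.393,-0.203). I'll move over it.

Request:
{"op": "play_rows", "data": {
  "series": "0 0 0 .25 .49 0 1;0 0 0 .51 .98 0 1;0 0 0 .51 .98 0 1;0 0 0 .51 .98 0 1",
  "squeeze": 30
}}

```text
clock: 0.6
tcp_pos: [0.2392, -0.497, 0.2457]
ee_rot: [[0.953, 0.302, 0.0], [0.302, -0.953, 0.0], [0.0, 0.0, -1.0]]
wrist_force: [-0.6, -0.8, 0.6]
gripper_width: 0.028
finger_force: 0.0
```

Request:
{"op": "play_rows", "data": {
  "series": "0 0 0 .25 .49 0 1;0 0 0 .51 .98 0 1;0 0 0 .51 .98 0 1;0 0 0 .51 .98 0 1"
}}

```text
clock: 1.0
tcp_pos: [0.2896, -0.4, 0.2455]
ee_rot: [[0.954, 0.301, 0.0], [0.301, -0.954, -0.0], [0.0, 0.0, -1.0]]
wrist_force: [-0.6, -0.8, -0.8]
gripper_width: 0.0001
finger_force: 0.0
```

Request:
{"op": "play_rows", "data": {
  "series": "0 0 0 .25 .49 0 1;0 0 0 .51 .98 0 1;0 0 0 .51 .98 0 1;0 0 0 .51 .98 0 1"
}}

```text
clock: 1.4
tcp_pos: [0.3405, -0.3026, 0.2454]
ee_rot: [[0.954, 0.3, 0.0], [0.3, -0.954, -0.0], [0.0, 0.0, -1.0]]
wrist_force: [-0.9, 0.1, 0.1]
gripper_width: 0.0
finger_force: 0.0
```

Request:
{"op": "play_rows", "data": {
  "series": "0 0 0 .25 .49 -.2 1;0 0 0 .52 .98 -.4 1;0 0 0 .52 .98 -.6 1;0 0 0 .52 .98 -.6 1;0 0 0 .52 .98 -.6 1"
}}

```text
clock: 1.9
tcp_pos: [0.3915, -0.2062, 0.1851]
ee_rot: [[0.955, 0.297, -0.001], [0.297, -0.955, -0.0], [-0.001, -0.0, -1.0]]
wrist_force: [-0.9, -0.3, 0.4]
gripper_width: 0.0001
finger_force: 0.0
```

```bash
python3 - <<'E'
from h import *
s=sense();print(s['tcp_pos'],s['wrist_force'])
o=[]
for n in("wrist","side","scene"):
    c=camera(n);im=c["color"][:,:,::-1].copy()
    tip=proj(c,s['tcp_pos']+s['ee_rot'][:,2]*.014);print(n,tip,proj(c,[.393,-.203,.104]))
    if n=="wrist": o.append(cv2.resize(im,(400,300)))
    else:
        x,y=int(tip[0]),int(tip[1])+10;o.append(cv2.resize(im[y-60:y+60,x-80:x+80],(400,300),interpolation=2))
cv2.imwrite("pics/w1.png",np.vstack([np.hstack(o[:2]),np.hstack([o[2],o[2]*0])]))
E
```

```text
[ 0.39150524 -0.20622345  0.18505302] [-0.85412382 -0.30879816  0.38030036]
wrist [320.52630333 305.81523287] [317.19777196 251.90316147]
side [343.48704546 175.8626925 ] [341.05182094 205.57792446]
scene [379.11522079 185.33526815] [375.69890141 212.65801505]
```

View pics/w1.png

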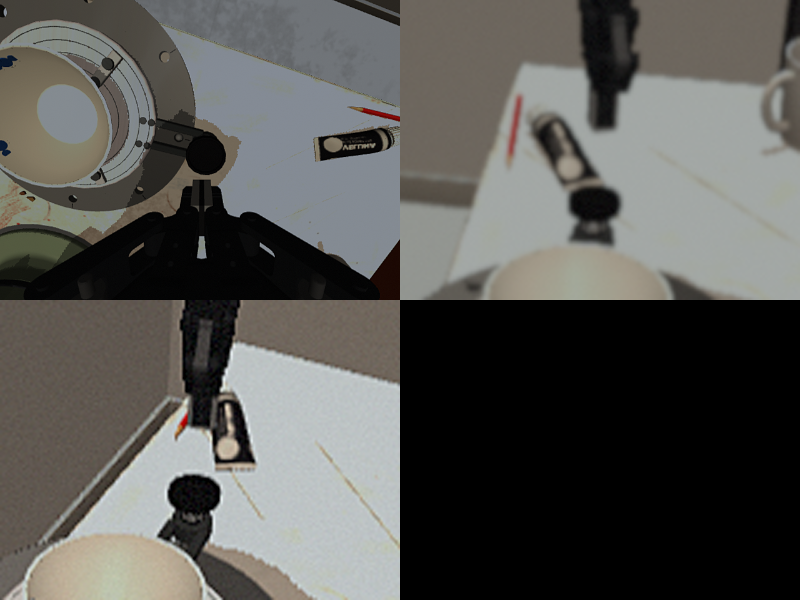

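The wrist view shows the cup at about (331,248) full-size, just ahead of the fingertips. I'll cast it and the plate rim from here.

```bash
python3 - <<'E'
from h import *
c=camera("wrist");im=c["color"];g=im.max(2)
# cup circle: dark blob
m=(g<35).astype(np.uint8);m[282:]=0
m=cv2.morphologyEx(m,cv2.MORPH_OPEN,np.ones((21,21)))
n,l,st,ce=cv2.connectedComponentsWithStats(m);print(st[1:],ce[1:])
for i in range(1,n):print(cast(c,ce[i],.104), 2*np.sqrt(st[i,4]/np.pi))
# holes: dark small blobs / bright; cast hand picks on plate top
for p in((165,57),(139,189),(72,198),(178,138)):print(p,cast(c,np.array(p)*1.6,.058))
print(cast(c,np.array((68,113))*1.6,.077))
for n,u in(("scene",(376,211.5)),("side",(340.5,205.5))):
    k=camera(n);print(n,cast(k,u,.104))
E
```

```text
[[ 299  211   60   67 3337]] [[327.92538208 245.15792628]]
[[ 0.3998628 -0.2086116  0.104    ]] 65.18282258986058
(165, 57) [[ 0.48159204 -0.13598488  0.058     ]]
(139, 189) [[ 0.30688226 -0.14256255  0.058     ]]
(72, 198) [[ 0.2647782  -0.05511301  0.058     ]]
(178, 138) [[ 0.39395467 -0.17509418  0.058     ]]
[[ 0.39097246 -0.04813111  0.077     ]]
scene [[ 0.39406783 -0.20688479  0.104     ]]
side [[ 0.39412547 -0.20308223  0.104     ]]
```

Request:
{"op": "play_rows", "data": {
  "series": "0 0 0 .04 -.01 -.3 1;0 0 0 .04 -.01 -.5 1;0 0 0 .04 -.01 -.62 1;0 0 0 .04 -.01 -.66 1;0 0 0 .04 -.01 -.66 1"
}}

```text
clock: 2.7
tcp_pos: [0.3959, -0.2055, 0.1193]
ee_rot: [[0.954, 0.299, -0.0], [0.299, -0.954, 0.0], [-0.0, -0.0, -1.0]]
wrist_force: [0.0, 0.3, -0.3]
gripper_width: 0.0
finger_force: 0.0
```

Request:
{"op": "play_rows", "data": {
  "series": "0 0 0 0 0 -.03 1;0 0 0 0 0 -.06 1;0 0 0 0 0 -.09 1;0 0 0 0 0 -.11 1;0 0 0 0 0 -.11 1"
}}

```text
clock: 3.2
tcp_pos: [0.3962, -0.2056, 0.1083]
ee_rot: [[0.954, 0.299, 0.0], [0.299, -0.954, -0.0], [0.0, 0.0, -1.0]]
wrist_force: [0.7, -2.8, 2.8]
gripper_width: -0.0001
finger_force: 1.8
```

```bash
python3 - <<'E'
from h import *
s=sense();print(s['tcp_pos'],s['wrist_force'])
o=[]
for n in("wrist","side","scene"):
    c=camera(n);im=c["color"][:,:,::-1].copy()
    tip=proj(c,s['tcp_pos']+s['ee_rot'][:,2]*.014)
    if n=="wrist": o.append(cv2.resize(im[140:380,160:480],(400,300)))
    else:
        x,y=int(tip[0]),int(tip[1]);o.append(cv2.resize(im[y-30:y+30,x-40:x+40],(400,300),interpolation=2))
cv2.imwrite("pics/w2.png",np.vstack([np.hstack(o[:2]),np.hstack([o[2],o[2]*0])]))
E
```

```text
[ 0.3961655  -0.20556904  0.10828594] [ 0.72417508 -2.80026246  2.79411278]
```

View pics/w2.png

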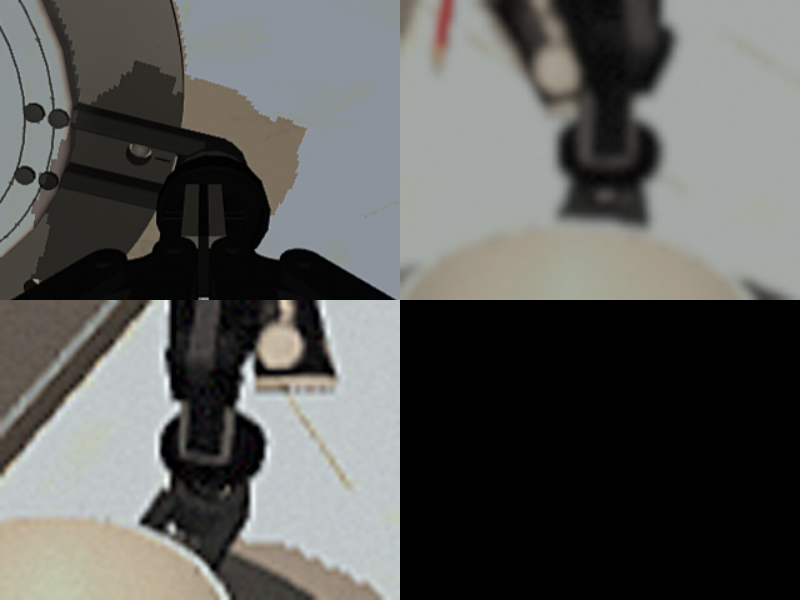

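The fingertips are inside the cup, slightly towards the axis side (Fy is -2.8 N). I'll shift outward about 3 mm and press in.

Request:
{"op": "play_rows", "data": {
  "series": "0 0 0 0 -.02 -.02 1;0 0 0 0 -.03 -.05 1;0 0 0 0 -.03 -.08 1;0 0 0 0 -.03 -.11 1;0 0 0 0 -.03 -.12 1;0 0 0 0 -.03 -.12 1"
}}

```text
clock: 3.95
tcp_pos: [0.3966, -0.2083, 0.0966]
ee_rot: [[0.954, 0.299, 0.001], [0.299, -0.954, -0.0], [0.001, 0.001, -1.0]]
wrist_force: [-0.1, 4.2, 21.4]
gripper_width: 0.0001
finger_force: 10.3
```

Fully in at the stop (21 N). I'll ease slightly and turn the first 20° along the arc, yawing with the table.

Request:
{"op": "play_rows", "data": {
  "series": "0 0 0 0 0 .03 1;0 0 .008 .042 .003 .03 1;0 0 .022 .111 .009 .03 1;0 0 .039 .194 .021 .03 1;0 0 .056 .277 .038 .03 1;0 0 .072 .358 .058 .03 1;0 0 .089 .439 .083 .03 1;0 0 .103 .505 .107 .03 1;0 0 .111 .544 .123 .03 1;0 0 .111 .544 .123 .03 1"
}}

```text
clock: 4.95
tcp_pos: [0.4505, -0.1955, 0.0989]
ee_rot: [[0.794, 0.608, -0.0], [0.608, -0.794, 0.001], [0.0, -0.001, -1.0]]
wrist_force: [-1.2, 2.5, 6.0]
gripper_width: -0.0001
finger_force: 2.9
```

```bash
python3 - <<'E'
from h import *
s=sense();print(s['tcp_pos'],s['wrist_force'],s['joints'])
o=[]
for n in("wrist","side","scene"):
    c=camera(n);im=c["color"][:,:,::-1].copy()
    tip=proj(c,s['tcp_pos']+s['ee_rot'][:,2]*.014)
    if n=="wrist": o.append(cv2.resize(im[140:380,160:480],(400,300)))
    else:
        x,y=int(tip[0]),int(tip[1]);o.append(cv2.resize(im[y-45:y+45,x-60:x+60],(400,300),interpolation=2))
cv2.imwrite("pics/w3.png",np.vstack([np.hstack(o[:2]),np.hstack([o[2],o[2]*0])]))
E
```

```text
[ 0.45054855 -0.19550317  0.09893008] [-1.23376827  2.51083918  6.03139386] [ 0.48788748  0.54856501 -0.26125669  2.05394011  0.2515194   0.56932921
 -0.86629295]
```

View pics/w3.png

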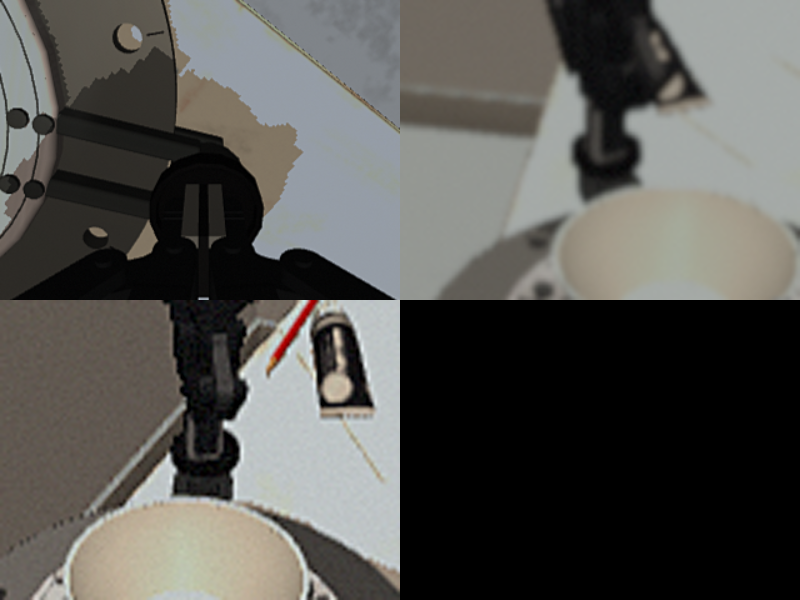

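The wrist crop shows the arm midway between holes at (128,38) and (95,237), so the table follows the hand. I'll press a little deeper and go on to about 42°.

Request:
{"op": "play_rows", "data": {
  "series": "0 0 0 0 0 -.02 1;0 0 .008 .038 .017 -.02 1;0 0 .028 .126 .059 -.02 1;0 0 .042 .187 .093 -.02 1;0 0 .056 .247 .129 -.02 1;0 0 .069 .305 .168 -.02 1;0 0 .083 .361 .21 -.02 1;0 0 .097 .415 .254 -.02 1;0 0 .111 .467 .299 -.02 1;0 0 .122 .508 .338 -.02 1;0 0 .122 .508 .338 -.02 1"
}}

```text
clock: 6.2
tcp_pos: [0.501, -0.1612, 0.0969]
ee_rot: [[0.508, 0.861, -0.001], [0.861, -0.508, 0.001], [0.0, -0.001, -1.0]]
wrist_force: [-3.5, 3.9, 9.2]
gripper_width: -0.0
finger_force: 4.2
```

```bash
python3 - <<'E'
from h import *
s=sense();print(s['tcp_pos'],s['wrist_force'],s['joints'])
c=camera("wrist");im=c["color"][:,:,::-1]
cv2.imwrite("pics/w4.png",cv2.resize(im[140:380,160:480],(800,600)))
E
```

```text
[ 0.50100669 -0.16121844  0.09688568] [-3.51179717  3.90464785  9.15298442] [ 0.46453107  0.60291325 -0.35959336  1.96125346  0.34062013  0.63728509
 -0.64622432]
```

View pics/w4.png

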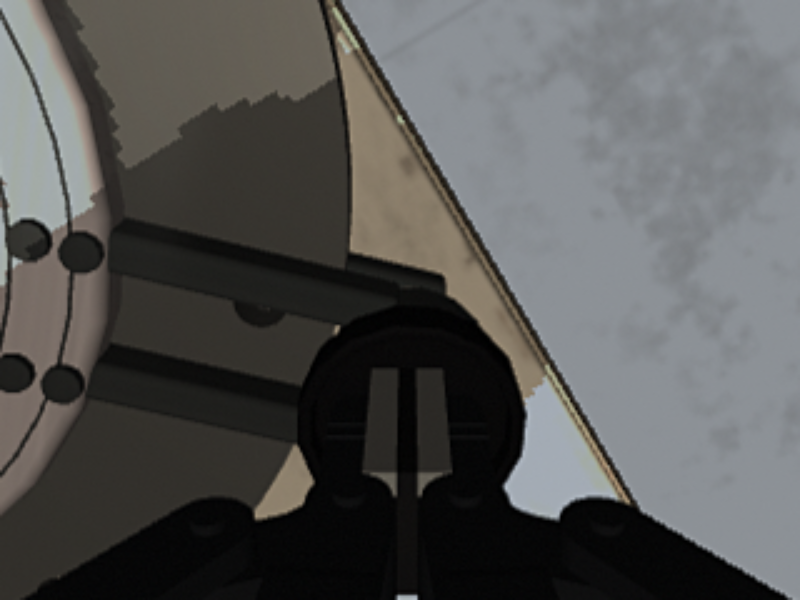

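The target hole shows at crop (260,308), just ahead of the middle between the bars. I'll compute the remaining angle.

```bash
python3 - <<'E'
from h import *
c=camera("wrist");f=lambda u,z:cast(c,(160+u[0]/2.5,140+u[1]/2.5),z)[0][:2]
A=np.array([.389,-.048])
m=(f((80,252),.075)+f((62,384),.075))/2;m2=(f((28,241),.075)+f((15,373),.075))/2
cup=f((411,413),.088);h=f((260,308),.058)
for n,p in(('screws',m),('screws2',m2),('cup',cup),('hole',h)):print(n,p,np.hypot(*(p-A)),np.degrees(np.arctan2(*(p-A)[::-1])))
print('arm dir by cup-screws',np.degrees(np.arctan2(*(cup-m)[::-1])))
d=(cup-m)/np.linalg.norm(cup-m);q=h-m;print('hole ahead of arm line mm',1e3*(d[0]*q[1]-d[1]*q[0]))
E
```

```text
screws [ 0.45304515 -0.11510829] 0.09276477597123846 -46.33792206301922
screws2 [ 0.44614066 -0.10830901] 0.0830796686587803 -46.54525015438453
cup [ 0.50398873 -0.16058995] 0.16093136585689863 -44.396098986797185
hole [ 0.48012601 -0.13645012] 0.1269936025229022 -44.146290390824504
arm dir by cup-screws -41.75799606471864
hole ahead of arm line mm 2.1152209981149874
```

Request:
{"op": "play_rows", "data": {
  "series": "0 0 .004 .015 .015 0 1;0 0 .008 .03 .03 0 1;0 0 .011 .04 .04 0 1;0 0 .011 .04 .04 0 1"
}}

```text
clock: 6.7
tcp_pos: [0.5045, -0.1576, 0.0969]
ee_rot: [[0.479, 0.878, -0.002], [0.878, -0.479, 0.001], [-0.0, -0.002, -1.0]]
wrist_force: [-5.2, 5.4, 9.6]
gripper_width: -0.0004
finger_force: 4.5
```

Request:
{"op": "play_rows", "data": {
  "series": "0 0 0 0 0 .02 1;0 0 0 0 0 .04 1;0 0 0 0 0 .06 1;0 0 0 0 0 .06 1;0 0 0 0 0 .06 1"
}}

```text
clock: 7.2
tcp_pos: [0.5047, -0.158, 0.1029]
ee_rot: [[0.48, 0.877, -0.001], [0.877, -0.48, 0.0], [-0.0, -0.001, -1.0]]
wrist_force: [-3.1, 3.9, 5.3]
gripper_width: -0.0
finger_force: 2.4
```

The spring still pushes at 5 N at this height, so the pin is rising into the hole. I'll relax inward a little and let it up.

Request:
{"op": "play_rows", "data": {
  "series": "0 0 0 -.01 .01 .02 1;0 0 0 -.015 .015 .04 1;0 0 0 -.015 .015 .06 1;0 0 0 -.015 .015 .08 1;0 0 0 -.015 .015 .08 1"
}}

```text
clock: 7.7
tcp_pos: [0.5038, -0.1569, 0.1116]
ee_rot: [[0.48, 0.877, 0.0], [0.877, -0.48, -0.0], [0.0, 0.0, -1.0]]
wrist_force: [1.4, -0.8, 4.1]
gripper_width: 0.0
finger_force: 1.7
```

Request:
{"op": "play_rows", "data": {
  "series": "0 0 0 0 0 .03 1;0 0 0 0 0 .06 1;0 0 0 0 0 .12 1;0 0 0 0 0 .3 1;0 0 0 0 0 .6 1;0 0 0 0 0 .95 1;0 0 0 0 0 .95 1"
}}

```text
clock: 8.4
tcp_pos: [0.5052, -0.157, 0.2104]
ee_rot: [[0.48, 0.877, 0.005], [0.877, -0.48, -0.002], [0.001, 0.005, -1.0]]
wrist_force: [-0.0, 0.3, -0.4]
gripper_width: 0.0002
finger_force: 0.0
```

Request:
{"op": "play_rows", "data": {
  "series": "0 0 0 .1 -.4 .2 1;0 0 0 .1 -.8 .2 1;0 0 0 .1 -1 .2 1;0 0 0 .1 -1 .2 1;0 0 0 .1 -1 .2 1"
}}

```text
clock: 8.9
tcp_pos: [0.5133, -0.2565, 0.226]
ee_rot: [[0.48, 0.877, -0.001], [0.877, -0.48, 0.001], [0.0, -0.001, -1.0]]
wrist_force: [0.5, 1.2, 0.1]
gripper_width: -0.0001
finger_force: 0.0
```

```bash
python3 - <<'E'
from h import *
s=sense();print(s['clock'],s['tcp_pos'],s['wrist_force'])
w=camera("wrist")["color"];o=[w]
c=camera("scene");x,y=map(int,proj(c,[.45,-.1,.08]));sc=c["color"][y-75:y+75,x-100:x+100]
c2=camera("side");x,y=map(int,proj(c2,[.45,-.1,.08]));sd=c2["color"][y-75:y+75,x-100:x+100]
cv2.imwrite("pics/end.png",np.vstack([np.hstack([cv2.resize(sc,(400,300)),cv2.resize(sd,(400,300))]),np.hstack([cv2.resize(w,(400,300)),cv2.resize(w[:300,:400],(400,300))])])[:,:,::-1])
E
```

```text
8.9 [ 0.51333912 -0.25653944  0.22597709] [0.46831771 1.21924865 0.06116407]
```

View pics/end.png

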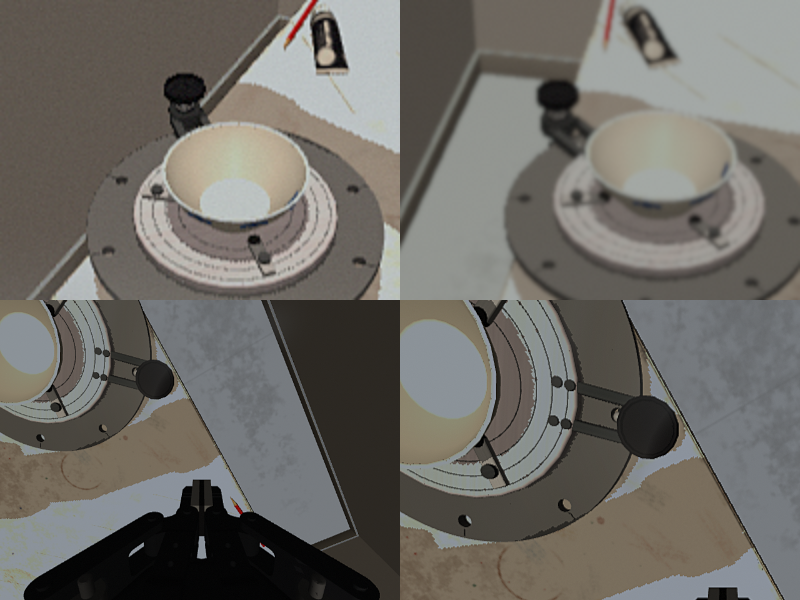

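The final views show the cup standing up on its stem one hole on, with the pin showing in the hole. The bowl is still centred, the tube is in place and the hand is clear.

```bash
python3 -c "
from station import *
print(close_job())"
```

```text
the job is handed in; nothing more can be done
None
```

The table is turned one hole anticlockwise, and the plunger came up in the next hole by contact height and camera view. The bowl stayed centred and the hand is clear. I handed the job in at about 9 s; no verdict came back.

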